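Stand the fallen reagent carton up and shut its lid

TASK

The red-and-white reagent carton has toppled over against the closed box of vials with its lid flap open. With the fingertips only, push it back upright on the bench, with its foot staying where it is, then push its lid flap over and press it fully shut. It is thin card with a glass bottle inside, so push gently and do not grasp, lift or carry it; leave the vial box and the small bottles beside it as they stand.

Things in the scene. Friction and masses are not known exactly. Their poses are not given: they have to be found in the camera images.
- carton: red-and-white carton of thin card, 88 x 89 x 200 mm, 0.3 to 0.5 kg with the amber bottle fixed inside, below the rim. Origin: under its base; walls at own x = -44 and 44, y = -41 and 48 mm, z from base to lid, rim at z = 197 mm. It leans some 42 degrees toward its own +x, its +x wall on the vial box's top edge. It balances at about 28 degrees, then drops onto its base by itself
- carton_foot (a point): middle of the carton's lower +x edge (own 44, 3, 0 mm), on which it stands when it leans; it need not be held: friction with the bench is about 0.6
- carton_top_corner (a point): middle of the rim of the carton's +x wall (own 44, 3, 197 mm): while it leans, this is its farthest edge on that side, some 36 mm above the vial box's top; about 1 N sideways raises the carton
- carton_lid (a joint): hinge of the lid flap, along own x at own y = 48, z = 198 mm, on the carton's side away from the robot. 0 = shut and level, grows as it opens; at the start about 1.8 (standing up, past vertical, leaning outward to own +y), stop at 1.92. Like creased card it stays where it is left; about 1 N swings it slowly
- lid_edge (a point): middle of the lid flap's free edge, 88 mm from the hinge line. The flap is 88 mm wide and about 4 mm thick, with a 16 mm tuck tongue on the inner side of its free edge. Shut, this point lies at the carton's own (0, -40, 200) mm
- vial_case: closed white and teal cardboard box of vials, 204 x 190 x 110 mm (own x, y, z), 1.6 kg, loose; origin on its underside, walls at own x = -102 and 102, y = -89 and 101 mm; the carton leans on the top edge of its +y side. (A wall cabinet hangs over the rear of the bench, beyond x of about 0.78 m, from 0.56 m up: keep the wrist and forearm clear of it)
- jar_large: white plastic sample bottle with screw cap, 54 mm across, 98 mm high, loose; origin at the centre of its underside, z up
- jar_small: small white open sample bottle without cap, 45 mm across, 80 mm high, loose; origin at the centre of its underside, z up
- vial_blue: small clear vial with a blue cap, 33 mm across, 62 mm high, loose; origin at the centre of its underside, z up
Things that resemble listed ones, but are neither listed nor needed, are in the scene too. Leave any blue, green or turquoise look-alike of the jar_large alone.

How it is judged:
By the outcome, as a careful person would: the job done as asked, in the order asked, and still so for the second after the job is handed in, with the robot touching nothing.
It also fails if it takes over 51 s, if anything falls off the work surface, if the arm or the gripper's body presses on something with over 40 N, if the wrist force passes 120 N, or if a joint passes its speed limit or range.

ROBOT

A 7-joint arm with a two-finger parallel gripper is mounted at the origin on a cart in front of the work surface, level with it; the furniture and walls round the work are solid. World frame = base frame: x ahead of the robot, y to its left, z up, the work surface at z = 0. Lengths are in mm, angles in rad, forces in N, time in s.
With the tool pointing down it reaches from about 400 to 875 mm from the base axis. Payload 4.4 kg.
Tool frame: the origin (TCP) lies midway between the tips of the shut fingers; the grasp point (between the pads) lies 19 mm behind it; z points along the fingers, y is the line along which they close (so a half turn about z gives the same grasp; the last joint's range is limited). The gripper opens to 85 mm and grips with 20 to 120 N. Pads are 22 mm wide; open, the fingers measure 114 mm over their backs; the gripper's body (76 mm by 85 mm) begins 54 mm behind the grasp point. The pads swing forward as they close: fully open they stand 13 mm farther back than shut.
Start: joints at [-1.173, 0.628, 0.038, 1.517, -0.027, 0.996, -0.02], TCP at [290.757, 581.359, 231.313] pointing down, gripper open.
Joint ranges: [-3.06, 3.06], [-0.37, 2.12], [-1.25, 1.32], [0.18, 2.47], [-1.1, 4.24], [0.23, 1.98], [-2.94, 2.94]. Speed limits (rad/s): [2.57, 2.57, 3.14, 3.14, 3.14, 3.14, 3.14].

INTERFACE

Orientations are given as [roll, pitch, yaw] about the fixed x, y, z axes, in that order (R = Rz(yaw) Ry(pitch) Rx(roll)).
In Python, from cell import ctrl, get_image, get_calibration gives the robot as it stands.
- The arm moves only by the shell command python3 -m creep 'ROWS'. ROWS is JSON, a list of rows, each an object of numbers: "dx", "dy", "dz": the shift along the world's x, y, z normalised to -1 to 1, where 1 is 0.4 m; "rx", "ry", "rz": the turn, a rotation vector about the world's x, y, z normalised to -1 to 1, where 1 is 2 pi rad; "grip": the closure, from -1 (fully open) to 1 (shut). A call has exactly 5 rows; each row is the pose to reach, as a shift and turn from the pose commanded when the call began, turning the shorter way round; what a row does not reach only later rows make up. A row lasts 1/8 s, in which the tool goes at most 62.5 mm and 10.7 degrees, less where a joint would pass 70% of its speed; a pose out of reach is approached as far as the arm can. A call with a number of a shift or a turn outside -1 to 1 is refused whole. A call with a gripper value outside its range is refused whole. The fingers move at their own pace and stop on an object; the grip force is fixed at half the most. Time passes only in rows, so rows that repeat a pose let the fingers close, or fill a call up. It gives the time, the measured TCP pose, the force, the opening and the grip force at its end, in the units of the state.
- ctrl.read_state(): the state, without advancing time (a new reading comes with each control period).
- get_image(name): name is "side" or "top"; returns the picture (384x512x3 uint8, red, green, blue); there is no depth.
- get_calibration(name): a dict with "mtx" (3x3 intrinsics, pixels), "distortion" ([k1, k2, p1, p2, k3] as OpenCV has them; the pictures are not rectified), "world_from_camera" (4x4, takes a point from camera to world coordinates). Camera axes: x right, y down, z forward; pixel columns grow to the right and rows downward; lengths in mm; the calibration is good to about 2 mm. A picture is of the moment at which its call begins. get_calibration takes no time and is no camera call.
- ctrl.finish_job(): hands the job in; it is judged then, once.
The state is a dict: "clock": time; "qpos": joint angles; "qd": joint speeds; "tau": joint torques, N m; "eef_pos": TCP position; "tool_rot": TCP orientation; "force": force on the tool from outside, world axes, zero at the start; "torque": the same for the moment, N m; "width": finger opening in mm; "gripper_force": force on a finger pad.
Only numpy, scipy, OpenCV 4.12 (cv2) and the standard library are available. Lean on these libraries where they do the work, as an engineer would, in place of code of your own. Each camera call takes 0.05 s, during which the arm holds its last target. There are 200 camera calls.

## Working session

There is one attempt and no reset: what is moved stays moved. The work goes in short steps, Python scripts to look and compute and a shell command to move; the robot and the scene stay as the last step left them, time stands still between calls to the robot, and variables do not carry over. Pictures are saved under pics/ and viewed, at most 10 in all, crops included, and the job is handed in when it is done.

```bash
ls; mkdir -p pics
python3 - <<'E'
from cell import ctrl,get_image,get_calibration
import cv2
for n in("side","top"):
    im=get_image(n); cv2.imwrite(f"pics/{n}0.png",im[...,::-1]); c=get_calibration(n); print(n,c["mtx"],c["distortion"],c["world_from_camera"])
s=ctrl.read_state(); print(s)
E
```

```text
pics
side [[352.30495513   0.         255.25231375]
 [  0.         352.30495513 196.45720523]
 [  0.           0.           1.        ]] [-0.058023  0.        0.        0.        0.      ] [[-9.98980868e-01 -3.71990857e-03 -4.49820861e-02  5.37556599e+02]
 [ 3.78645593e-02  4.73355627e-01 -8.80057228e-01  1.05365061e+03]
 [ 2.45662560e-02 -8.80863560e-01 -4.72732363e-01  6.33654013e+02]
 [ 0.00000000e+00  0.00000000e+00  0.00000000e+00  1.00000000e+00]]
top [[487.40081065   0.         260.96296763]
 [  0.         487.40081065 193.99791369]
 [  0.           0.           1.        ]] [-0.13214067  0.          0.          0.          0.        ] [[-1.05804039e-01 -9.71034704e-01  2.14236105e-01  1.76662769e+02]
 [-9.94366404e-01  1.04703822e-01 -1.65095280e-02  1.17702619e+02]
 [-6.40001435e-03 -2.14775960e-01 -9.76642374e-01  1.57001918e+03]
 [ 0.00000000e+00  0.00000000e+00  0.00000000e+00  1.00000000e+00]]
{'clock': 0.1, 'qpos': array([-1.17278457,  0.62923418,  0.03841873,  1.5182888 , -0.02700969,
        0.99633352, -0.02002862]), 'qd': array([-9.35836156e-04, -6.96798760e-04, -2.84702388e-04, -2.40972696e-03,
       -2.76555802e-04,  7.80124058e-04, -2.36111794e-05]), 'tau': array([ 3.56123142e-03, -5.64526749e+01,  1.23058610e+00, -1.93970311e+01,
        1.12982362e-02,  5.43190807e-03,  2.22947233e-05]), 'eef_pos': array([290.48091149, 580.83083849, 230.48654204]), 'tool_rot': array([-3.13984561e+00, -5.96477628e-06,  2.67776759e+00]), 'force': array([-0.68531667,  0.00662649, -0.37358715]), 'torque': array([-0.03146274, -0.04491507,  0.01800785]), 'gripper_force': 0.0, 'width': 85.37786293820392}
```

View pics/side0.png

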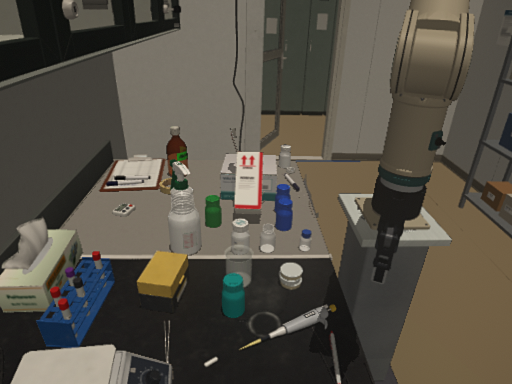

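View pics/top0.png

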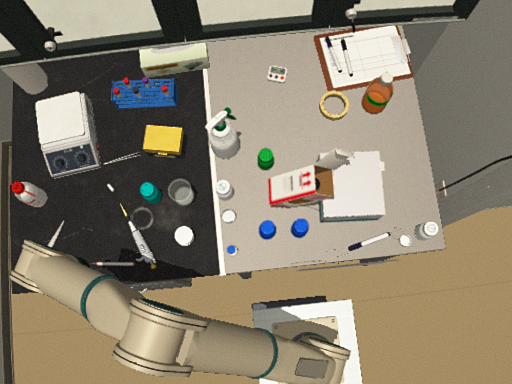

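The top view shows the carton (about 270–333, 165–207) leaning right, toward world -y, on the vial box (320–385, 152–220), with the flap at about (335,157). I'll zoom in on both views.

Run:
```python
import cv2,numpy as np
a=cv2.imread("pics/top0.png")[125:265,205:400]; b=cv2.imread("pics/side0.png")[125:265,190:320]
a=cv2.resize(a,None,fx=4,fy=4,interpolation=2)
cv2.imwrite("pics/t1.png",a); cv2.imwrite("pics/s1.png",cv2.resize(b,None,fx=4,fy=4,interpolation=2))
```

```text
(no output)
```

View pics/t1.png

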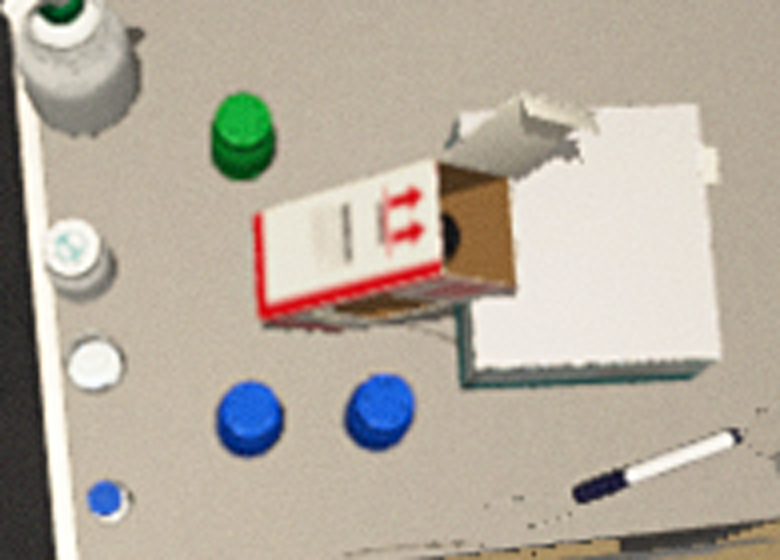

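View pics/s1.png

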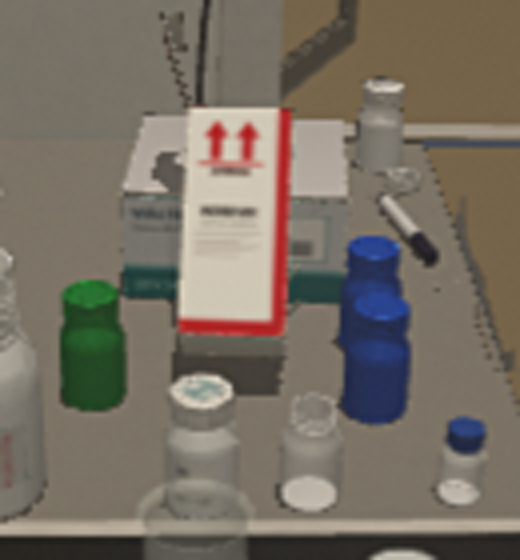

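Side view: carton's -x wall corners at crop (190,107), (290,108), (180,332), (285,334). In the top crop they are (438,160), (440,272), (255,213), (263,318), with the +x rim corners at (513,178) and (516,293). The flap stands past the rim at around (450–590, 95–180).

```bash
cat > h.py <<'E'
import numpy as np,cv2
from cell import ctrl,get_image,get_calibration
def ray(n,p):
    c=get_calibration(n); T=np.array(c["world_from_camera"])
    u=cv2.undistortPoints(np.array([[p]],float),np.array(c["mtx"]),np.array(c["distortion"]))[0,0]
    d=T[:3,:3]@[u[0],u[1],1]; return T[:3,3],d/np.linalg.norm(d)
def tri(pt,ps):
    o,d=ray("top",pt);q,e=ray("side",ps)
    s,t=np.linalg.lstsq(np.c_[d,-e],q-o,rcond=None)[0]
    a,b=o+s*d,q+t*e; return (a+b)/2,np.linalg.norm(a-b)
def plane(n,p,z):
    o,d=ray(n,p); return o+d*(z-o[2])/d[2]
T=lambda x,y:(205+x/4,125+y/4)
S=lambda x,y:(190+x/4,125+y/4)
E
python3 - <<'E'
from h import *
np.set_printoptions(precision=1,suppress=True)
P={}
for k,t,s in [("rim-x far",(438,160),(190,107)),("rim-x near",(440,272),(290,108)),("base-x far",(255,213),(180,332)),("base-x near",(262,318),(285,334)),("case topfront near",(471,368),(347,195)),("jarL cap",(76,244),(203,392)),("blue1",(250,405),(382,312)),("blue2",(383,400),(373,250)),("green",(241,110),(92,295))]:
    P[k],e=tri(T(*t),S(*s)); print(k,P[k],round(e,1))
ax=(P["rim-x far"]+P["rim-x near"]-P["base-x far"]-P["base-x near"])/2
print("axis",ax,np.linalg.norm(ax),"tilt",np.degrees(np.arccos(ax[2]/np.linalg.norm(ax))))
w=P["rim-x far"]-P["rim-x near"];w2=P["base-x far"]-P["base-x near"];print(w,np.linalg.norm(w),w2,np.linalg.norm(w2))
for n,p in [("side",(125,193)),("side",(347,195)),("side",(147,115))]: print("case side",plane(n,S(*p),110))
for p in [(460,115),(697,105),(718,358),(473,365)]: print("case top",plane("top",T(*p),110))
for p,z in [((513,178),140),((516,293),140)]:print("rim+x",plane("top",T(*p),146))
for p,z in [((76,244),98),((97,364),80),((105,498),62),((735,435),5)]:print(plane("top",T(*p),z))
E
```

```text
rim-x far [545.3 -69.7 202.2] 1.5
rim-x near [461.3 -59.7 206. ] 1.8
base-x far [554.1  62.3  59.1] 5.1
base-x near [468.7  66.2  59.6] 4.5
case topfront near [405.  -85.6 113.8] 0.1
jarL cap [535.9 205.   92.6] 5.1
blue1 [394.9  84.3  90.8] 7.0
blue2 [389.3 -17.7  93.8] 3.1
green [626.5  65.6  95.9] 10.6
axis [  -8.1 -128.9  144.7] 193.9767136076403 tilt 41.765764517089934
[ 84.  -10.   -3.8] 84.69689914168076 [85.4 -3.9 -0.5] 85.47009968875396
case side [602.5 -95.2 110. ]
case side [404. -94. 110.]
case side [ 589.4 -285.5  110. ]
case top [ 605.4 -104.4  110. ]
case top [ 594.1 -292.2  110. ]
case top [ 392.5 -276.1  110. ]
case top [407.7 -88.  110. ]
rim+x [ 541.2 -132.3  146. ]
rim+x [ 452.7 -122.3  146. ]
[537.2 204.3  98. ]
[444.5 197.8  80. ]
[342.2 202.4  62. ]
[ 343.5 -308.5    5. ]
```

```bash
python3 -m creep '[{"dz":0.15,"dy":-0.05,"grip":1},{"dx":0.05,"dy":-0.2,"dz":0.3,"rz":-0.02,"grip":1},{"dx":0.12,"dy":-0.36,"dz":0.3,"rz":-0.05,"grip":1},{"dx":0.18,"dy":-0.52,"dz":0.3,"rz":-0.08,"grip":1},{"dx":0.22,"dy":-0.68,"dz":0.3,"rz":-0.11,"grip":1}]'
```

```text
$[0]: bad value
```

```bash
python3 -m creep '[{"dx":0,"dy":-0.05,"dz":0.15,"rx":0,"ry":0,"rz":0,"grip":1},{"dx":0.05,"dy":-0.2,"dz":0.3,"rx":0,"ry":0,"rz":-0.02,"grip":1},{"dx":0.12,"dy":-0.36,"dz":0.3,"rx":0,"ry":0,"rz":-0.05,"grip":1},{"dx":0.18,"dy":-0.52,"dz":0.3,"rx":0,"ry":0,"rz":-0.08,"grip":1},{"dx":0.22,"dy":-0.68,"dz":0.3,"rx":0,"ry":0,"rz":-0.11,"grip":1}]'
```

```text
clock: 0.72
eef_pos: [369.3, 341.9, 350.8]
tool_rot: [3.141, -0.0, 1.983]
force: [0.9, -0.8, -0.2]
width: 0.1
gripper_force: 0.0
```

```bash
python3 -m creep '[{"dx":0.06,"dy":-0.15,"dz":0,"rx":0,"ry":0,"rz":-0.02,"grip":1},{"dx":0.12,"dy":-0.3,"dz":0,"rx":0,"ry":0,"rz":-0.04,"grip":1},{"dx":0.17,"dy":-0.45,"dz":0,"rx":0,"ry":0,"rz":-0.06,"grip":1},{"dx":0.22,"dy":-0.6,"dz":0,"rx":0,"ry":0,"rz":-0.076,"grip":1},{"dx":0.25,"dy":-0.75,"dz":0,"rx":0,"ry":0,"rz":-0.076,"grip":1}]'
```

```text
clock: 1.35
eef_pos: [468.1, 46.5, 350.5]
tool_rot: [3.141, 0.0, 1.512]
force: [0.8, -0.0, 0.4]
width: 0.2
gripper_force: 0.0
```

```bash
python3 -m creep '[{"dx":0.02,"dy":-0.15,"dz":0,"rx":0,"ry":0,"rz":0,"grip":1},{"dx":0.03,"dy":-0.3,"dz":0,"rx":0,"ry":0,"rz":0,"grip":1},{"dx":0.045,"dy":-0.47,"dz":0,"rx":0,"ry":0,"rz":0,"grip":1},{"dx":0.045,"dy":-0.47,"dz":0,"rx":0,"ry":0,"rz":0,"grip":1},{"dx":0.045,"dy":-0.47,"dz":0,"rx":0,"ry":0,"rz":0,"grip":1}]'
```

```text
clock: 1.98
eef_pos: [485.4, -139.6, 350.2]
tool_rot: [-3.141, -0.001, 1.511]
force: [0.2, 0.1, 0.3]
width: -0.3
gripper_force: 0.0
```

```bash
python3 -m creep '[{"dx":0.03,"dy":-0.1,"dz":-0.05,"rx":0,"ry":0,"rz":0,"grip":1},{"dx":0.03,"dy":-0.1,"dz":-0.2,"rx":0,"ry":0,"rz":0,"grip":1},{"dx":0.03,"dy":-0.1,"dz":-0.35,"rx":0,"ry":0,"rz":0,"grip":1},{"dx":0.03,"dy":-0.1,"dz":-0.48,"rx":0,"ry":0,"rz":0,"grip":1},{"dx":0.03,"dy":-0.1,"dz":-0.53,"rx":0,"ry":0,"rz":0,"grip":1}]'; python3 -c "
from h import *
for n in('top','side'): cv2.imwrite(f'pics/{n}2.png',get_image(n)[...,::-1])
a=cv2.resize(cv2.imread('pics/top2.png')[125:265,205:400],(585,420));b=cv2.resize(cv2.imread('pics/side2.png')[90:230,170:330],(480,420))
cv2.imwrite('pics/c2.png',cv2.resize(np.hstack([a,b]),(800,316)))
print(ctrl.read_state()['eef_pos'])"
```

```text
clock: 2.6
eef_pos: [496.1, -176.1, 135.5]
tool_rot: [-3.136, -0.003, 1.516]
force: [0.2, -0.3, 0.8]
width: 0.1
gripper_force: 0.0
[ 496.28747981 -176.50086985  136.19766006]
```

View pics/c2.png

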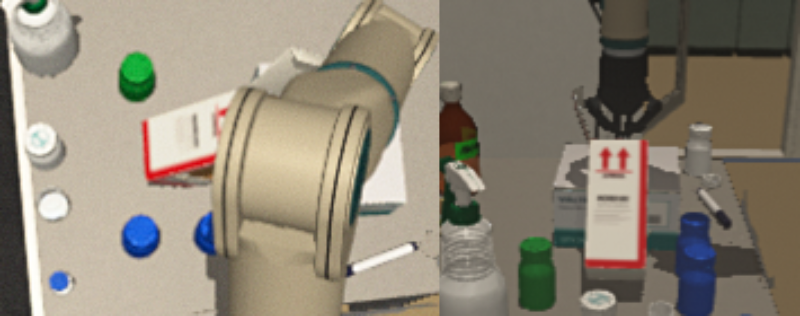

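The gripper is down behind the carton's rim with the fingers shut, clear of the carton and the case. I'll approach slowly.

```bash
python3 -m creep '[{"dx":0,"dy":0.02,"dz":-0.02,"rx":0,"ry":0,"rz":0,"grip":1},{"dx":0.002,"dy":0.05,"dz":-0.02,"rx":0,"ry":0,"rz":0,"grip":1},{"dx":0.004,"dy":0.065,"dz":-0.02,"rx":0,"ry":0,"rz":0,"grip":1},{"dx":0.006,"dy":0.08,"dz":-0.02,"rx":0,"ry":0,"rz":0,"grip":1},{"dx":0.007,"dy":0.095,"dz":-0.02,"rx":0,"ry":0,"rz":0,"grip":1}]'
```

```text
clock: 3.32
eef_pos: [500.8, -141.4, 131.0]
tool_rot: [3.141, 0.0, 1.512]
force: [-0.3, -0.2, 0.2]
width: -0.0
gripper_force: 0.0
```

```bash
python3 -m creep '[{"dx":0,"dy":0.012,"dz":0,"rx":0,"ry":0,"rz":0,"grip":1},{"dx":0.002,"dy":0.024,"dz":0.005,"rx":0,"ry":0,"rz":0,"grip":1},{"dx":0.003,"dy":0.036,"dz":0.012,"rx":0,"ry":0,"rz":0,"grip":1},{"dx":0.004,"dy":0.048,"dz":0.02,"rx":0,"ry":0,"rz":0,"grip":1},{"dx":0.005,"dy":0.06,"dz":0.028,"rx":0,"ry":0,"rz":0,"grip":1}]'; python3 -c "
from h import *
cv2.imwrite('pics/side3.png',get_image('side')[...,::-1])
cv2.imwrite('pics/s3.png',cv2.resize(cv2.imread('pics/side3.png')[90:230,170:330],(640,560)))"
```

```text
clock: 3.95
eef_pos: [502.4, -117.3, 142.0]
tool_rot: [-3.141, -0.0, 1.512]
force: [0.1, -0.3, 0.1]
width: -0.2
gripper_force: 0.1
```

View pics/s3.png

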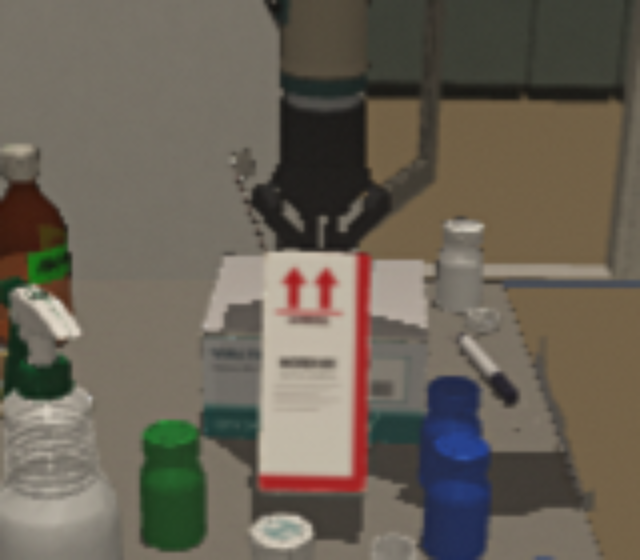

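The carton's base edge has come down about 4.5 px, so it is rotating about its foot. I'll continue slowly through the balance point.

```bash
python3 -m creep '[{"dx":0,"dy":0.008,"dz":0.004,"rx":0,"ry":0,"rz":0,"grip":1},{"dx":0.001,"dy":0.016,"dz":0.008,"rx":0,"ry":0,"rz":0,"grip":1},{"dx":0.002,"dy":0.024,"dz":0.012,"rx":0,"ry":0,"rz":0,"grip":1},{"dx":0.003,"dy":0.03,"dz":0.014,"rx":0,"ry":0,"rz":0,"grip":1},{"dx":0.003,"dy":0.034,"dz":0.014,"rx":0,"ry":0,"rz":0,"grip":1}]'
cat >> h.py <<'E'
def wall():
    im=get_image('side').astype(int); cv2.imwrite('pics/last.png',im[...,::-1].astype(np.uint8))
    m=((im[...,0]>130)&(im[...,1]<70)&(im[...,2]<80)).astype(np.uint8); m[:,:225]=0; m[:,275:]=0; m[:140]=0; m[250:]=0
    y,x=np.nonzero(m); return x.min(),x.max(),y.min(),y.max()
E
python3 -c "
from h import *
print(wall())"
```

```text
clock: 4.62
eef_pos: [503.8, -104.0, 147.5]
tool_rot: [3.141, -0.0, 1.512]
force: [-0.5, -0.2, 0.0]
width: 0.1
gripper_force: 0.0
(np.int64(235), np.int64(261), np.int64(155), np.int64(214))
```

```bash
python3 -m creep '[{"dx":0,"dy":0.008,"dz":0.004,"rx":0,"ry":0,"rz":0,"grip":1},{"dx":0.001,"dy":0.016,"dz":0.008,"rx":0,"ry":0,"rz":0,"grip":1},{"dx":0.002,"dy":0.02,"dz":0.01,"rx":0,"ry":0,"rz":0,"grip":1},{"dx":0.002,"dy":0.02,"dz":0.01,"rx":0,"ry":0,"rz":0,"grip":1},{"dx":0.002,"dy":0.02,"dz":0.01,"rx":0,"ry":0,"rz":0,"grip":1}]'; python3 -c "
from h import *
print(wall())"
```

```text
clock: 5.3
eef_pos: [504.4, -96.3, 151.4]
tool_rot: [-3.142, 0.0, 1.512]
force: [0.3, 0.6, 0.3]
width: 0.1
gripper_force: 0.0Traceback (most recent call last):
  File "<string>", line 3, in <module>
    print(wall())
          ~~~~^^
  File "h.py", line 18, in wall
    y,x=np.nonzero(m); return x.min(),x.max(),y.min(),y.max()
                              ~~~~~^^
    return umr_minimum(a, axis, None, out, keepdims, initial, where)
ValueError: zero-size array to reduction operation minimum which has no identity
```

```bash
python3 -c "
from h import *
im=get_image('side')[...,::-1];cv2.imwrite('pics/side4.png',im)
cv2.imwrite('pics/s4.png',cv2.resize(im[90:240,170:330],(640,600),interpolation=2))"
```

```text
(no output)
```

View pics/s4.png

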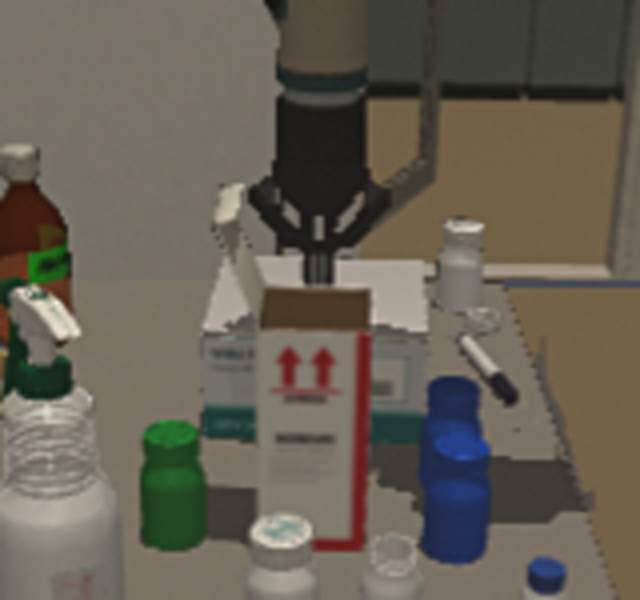

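The carton now stands upright, with base corners at crop (258,543) and (363,550) and rim corners about (259,328) and (370,330). The flap leans outward on the left, with its near side edge running from (262,310) up to (245,195). Measuring it.

```bash
python3 - <<'E'
from h import *
np.set_printoptions(precision=1,suppress=True)
S4=lambda x,y:(170+x/4,90+y/4)
for p,z in [((258,543),0),((363,549),0),((259,326),197),((371,330),197),((262,290),197),((370,291),197)]: print(plane("side",S4(*p),z))
def py(p,y):
    o,d=ray("side",S4(*p)); return o+d*(y-o[1])/d[1]
for p in [(262,312),(222,225),(245,235),(245,185),(215,190),(222,240)]: print(p,py(p,87),py(p,0))
E
python3 -m creep '[{"dx":0,"dy":-0.05,"dz":0.02,"rx":0,"ry":0,"rz":0,"grip":1},{"dx":0,"dy":-0.1,"dz":0.12,"rx":0,"ry":0,"rz":0,"grip":1},{"dx":0,"dy":-0.1,"dz":0.27,"rx":0,"ry":0,"rz":0,"grip":1},{"dx":0,"dy":-0.1,"dz":0.42,"rx":0,"ry":0,"rz":0,"grip":1},{"dx":0,"dy":-0.1,"dz":0.5,"rx":0,"ry":0,"rz":0,"grip":1}]'
```

```text
[553.3  78.    0. ]
[467.3  87.    0. ]
[551.8  82.4 197. ]
[467.7  88.3 197. ]
[550.4  12.5 197. ]
[464.2  12.9 197. ]
(262, 312) [549.5  87.  210.5] [550.6   0.  172.4]
(222, 225) [578.3  87.  278.8] [581.9   0.  246.8]
(245, 235) [561.7  87.  271.3] [563.9   0.  238.6]
(245, 185) [561.5  87.  309.1] [563.6   0.  279.9]
(215, 190) [582.9  87.  305.1] [587.    0.  275.6]
(222, 240) [578.4  87.  267.3] [582.1   0.  234.3]
clock: 6.02
eef_pos: [505.0, -138.9, 355.5]
tool_rot: [3.136, 0.002, 1.51]
force: [0.5, 0.4, -0.4]
width: 0.0
gripper_force: 0.0
```

Upright and foot in place: the carton spans x 465–553 and y 0–86. The flap's free edge is at about x 578, z 280. Now I'll go over and behind the flap.

```bash
python3 -m creep '[{"dx":0.12,"dy":0.05,"dz":0.02,"rx":0,"ry":0,"rz":0,"grip":1},{"dx":0.24,"dy":0.12,"dz":0.02,"rx":0,"ry":0,"rz":0,"grip":1},{"dx":0.3,"dy":0.24,"dz":0.02,"rx":0,"ry":0,"rz":0,"grip":1},{"dx":0.3,"dy":0.38,"dz":0.02,"rx":0,"ry":0,"rz":0,"grip":1},{"dx":0.3,"dy":0.45,"dz":0.02,"rx":0,"ry":0,"rz":0,"grip":1}]'
python3 -m creep '[{"dx":0.015,"dy":0.01,"dz":-0.05,"rx":0,"ry":0,"rz":0,"grip":1},{"dx":0.015,"dy":0.02,"dz":-0.12,"rx":0,"ry":0,"rz":0,"grip":1},{"dx":0.015,"dy":0.03,"dz":-0.2,"rx":0,"ry":0,"rz":0,"grip":1},{"dx":0.015,"dy":0.03,"dz":-0.24,"rx":0,"ry":0,"rz":0,"grip":1},{"dx":0.015,"dy":0.03,"dz":-0.24,"rx":0,"ry":0,"rz":0,"grip":1}]'
```

```text
clock: 6.65
eef_pos: [624.8, 45.9, 359.4]
tool_rot: [-3.141, -0.001, 1.515]
force: [1.1, -0.4, -0.4]
width: -0.1
gripper_force: 0.0
clock: 7.28
eef_pos: [630.0, 53.9, 262.3]
tool_rot: [-3.139, 0.001, 1.51]
force: [0.3, -0.2, 0.1]
width: 0.2
gripper_force: 0.0
```

```bash
python3 -m creep '[{"dx":-0.025,"dy":-0.012,"dz":0,"rx":0,"ry":0,"rz":0,"grip":1},{"dx":-0.05,"dy":-0.025,"dz":0,"rx":0,"ry":0,"rz":0,"grip":1},{"dx":-0.07,"dy":-0.025,"dz":0,"rx":0,"ry":0,"rz":0,"grip":1},{"dx":-0.075,"dy":-0.025,"dz":0,"rx":0,"ry":0,"rz":0,"grip":1},{"dx":-0.08,"dy":-0.025,"dz":0,"rx":0,"ry":0,"rz":0,"grip":1}]'
python3 -c "
from h import *
im=get_image('side')[...,::-1];cv2.imwrite('pics/side5.png',im)
cv2.imwrite('pics/s5.png',cv2.resize(im[80:230,170:330],(640,600),interpolation=2))"
```

```text
clock: 7.9
eef_pos: [598.7, 46.2, 263.8]
tool_rot: [3.141, -0.0, 1.513]
force: [-0.2, -0.1, 0.2]
width: 0.1
gripper_force: 0.1
```

View pics/s5.png

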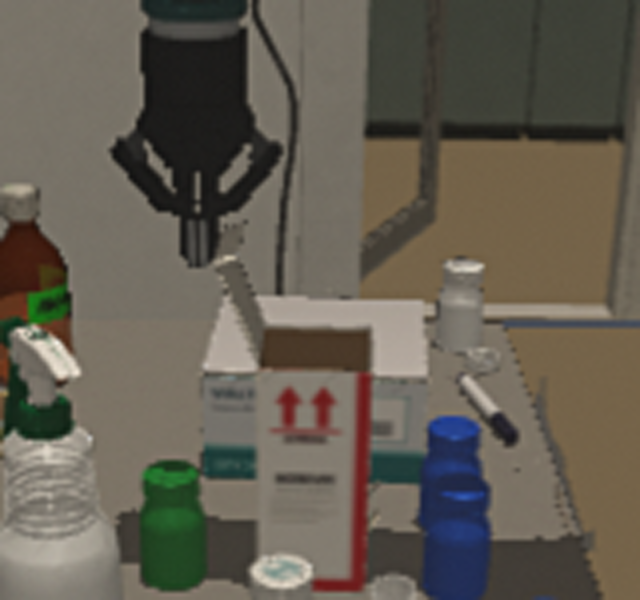

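The finger tip at (198,260) is just behind the flap's free edge at (222,260). The carton is upright. I'll push slowly and track the printed arrows to catch any tipping.

```bash
cat >> h.py <<'E'
def shift(n='now'):
    im=get_image('side')[...,::-1]; cv2.imwrite(f'pics/{n}.png',im)
    a=cv2.imread('pics/side5.png')
    g=lambda i,s:cv2.cvtColor(np.ascontiguousarray(i[s]),cv2.COLOR_BGR2GRAY).astype(np.float64)
    out=[]
    for s in [(slice(168,192),slice(232,268)),(slice(190,226),slice(232,268))]:
        A=g(a,s);B=g(im,s)
        w=np.eye(2,3,dtype=np.float32)
        try: r,w=cv2.findTransformECC(A.astype(np.float32),B.astype(np.float32),w,cv2.MOTION_TRANSLATION)
        except cv2.error: r=-1
        out.append((round(float(w[0,2]),2),round(float(w[1,2]),2),round(r,2)))
    return out
E
python3 -m creep '[{"dx":-0.004,"dy":-0.003,"dz":0,"rx":0,"ry":0,"rz":0,"grip":1},{"dx":-0.008,"dy":-0.006,"dz":0,"rx":0,"ry":0,"rz":0,"grip":1},{"dx":-0.012,"dy":-0.008,"dz":0,"rx":0,"ry":0,"rz":0,"grip":1},{"dx":-0.016,"dy":-0.008,"dz":0,"rx":0,"ry":0,"rz":0,"grip":1},{"dx":-0.02,"dy":-0.008,"dz":0,"rx":0,"ry":0,"rz":0,"grip":1}]'; python3 -c "
from h import *
print(shift())"
python3 -m creep '[{"dx":-0.003,"dy":0,"dz":0,"rx":0,"ry":0,"rz":0,"grip":1},{"dx":-0.006,"dy":0,"dz":0,"rx":0,"ry":0,"rz":0,"grip":1},{"dx":-0.009,"dy":0,"dz":0,"rx":0,"ry":0,"rz":0,"grip":1},{"dx":-0.012,"dy":0,"dz":0,"rx":0,"ry":0,"rz":0,"grip":1},{"dx":-0.015,"dy":0,"dz":0,"rx":0,"ry":0,"rz":0,"grip":1}]'; python3 -c "
from h import *
print(shift())"
```

```text
clock: 8.57
eef_pos: [590.4, 42.6, 263.5]
tool_rot: [3.142, -0.0, 1.512]
force: [-0.0, 0.9, 0.4]
width: -0.1
gripper_force: 0.1
[(0.01, -0.01, 1.0), (-0.02, -0.01, 1.0)]
clock: 9.25
eef_pos: [584.4, 42.6, 263.5]
tool_rot: [3.142, -0.0, 1.512]
force: [-0.8, -1.0, 1.8]
width: 0.3
gripper_force: 0.1
[(0.0, -0.03, 1.0), (-0.04, 0.01, 1.0)]
```

```bash
python3 -m creep '[{"dx":-0.005,"dy":0,"dz":0,"rx":0,"ry":0,"rz":0,"grip":1},{"dx":-0.01,"dy":0,"dz":0,"rx":0,"ry":0,"rz":0,"grip":1},{"dx":-0.015,"dy":0,"dz":0,"rx":0,"ry":0,"rz":0,"grip":1},{"dx":-0.02,"dy":0,"dz":0,"rx":0,"ry":0,"rz":0,"grip":1},{"dx":-0.025,"dy":0,"dz":0,"rx":0,"ry":0,"rz":0,"grip":1}]'; python3 -c "
from h import *
print(shift())"
```

```text
clock: 9.93
eef_pos: [574.3, 42.6, 263.4]
tool_rot: [-3.142, -0.0, 1.512]
force: [1.1, 0.0, -1.0]
width: -0.6
gripper_force: 0.1
[(0.03, -0.02, 1.0), (-0.05, -0.03, 1.0)]
```

```bash
python3 -m creep '[{"dx":-0.005,"dy":0,"dz":0,"rx":0,"ry":0,"rz":0,"grip":1},{"dx":-0.01,"dy":0,"dz":0,"rx":0,"ry":0,"rz":0,"grip":1},{"dx":-0.015,"dy":0,"dz":0,"rx":0,"ry":0,"rz":0,"grip":1},{"dx":-0.02,"dy":0,"dz":0,"rx":0,"ry":0,"rz":0,"grip":1},{"dx":-0.025,"dy":0,"dz":0,"rx":0,"ry":0,"rz":0,"grip":1}]'; python3 -c "
from h import *
print(shift())"
```

```text
clock: 10.6
eef_pos: [564.3, 42.6, 263.4]
tool_rot: [-3.142, -0.0, 1.512]
force: [-0.3, -0.3, 0.2]
width: -0.2
gripper_force: 0.1
[(0.06, -0.02, 1.0), (-0.05, -0.06, 0.99)]
```

No tipping so far (under 0.1 px), with the flap about vertical. Next I follow its arc.

```bash
python3 -m creep '[{"dx":-0.007,"dy":0,"dz":0.001,"rx":0,"ry":0,"rz":0,"grip":1},{"dx":-0.014,"dy":0,"dz":0.002,"rx":0,"ry":0,"rz":0,"grip":1},{"dx":-0.021,"dy":0,"dz":0.003,"rx":0,"ry":0,"rz":0,"grip":1},{"dx":-0.029,"dy":0,"dz":0.004,"rx":0,"ry":0,"rz":0,"grip":1},{"dx":-0.037,"dy":0,"dz":0.005,"rx":0,"ry":0,"rz":0,"grip":1}]'; python3 -c "
from h import *
print(shift('a1'))"
```

```text
clock: 11.28
eef_pos: [549.5, 42.6, 265.5]
tool_rot: [3.142, -0.0, 1.512]
force: [-0.5, -0.7, 0.7]
width: -0.1
gripper_force: 0.1
[(0.08, -0.02, 0.99), (-0.02, -0.15, 0.99)]
```

```bash
python3 -m creep '[{"dx":-0.009,"dy":0,"dz":-0.002,"rx":0,"ry":0,"rz":0,"grip":1},{"dx":-0.018,"dy":0,"dz":-0.005,"rx":0,"ry":0,"rz":0,"grip":1},{"dx":-0.027,"dy":0,"dz":-0.008,"rx":0,"ry":0,"rz":0,"grip":1},{"dx":-0.036,"dy":0,"dz":-0.011,"rx":0,"ry":0,"rz":0,"grip":1},{"dx":-0.045,"dy":0,"dz":-0.015,"rx":0,"ry":0,"rz":0,"grip":1}]'; python3 -c "
from h import *
print(shift('a2'))
im=cv2.imread('pics/a2.png');cv2.imwrite('pics/a2c.png',cv2.resize(im[80:230,170:330],(640,600),interpolation=2))"
```

```text
clock: 11.95
eef_pos: [531.5, 42.7, 259.4]
tool_rot: [3.142, -0.0, 1.512]
force: [-0.2, -0.1, 0.2]
width: 0.1
gripper_force: 0.1
[(0.12, -0.01, 0.98), (-0.02, -0.21, 0.98)]
```

View pics/a2c.png

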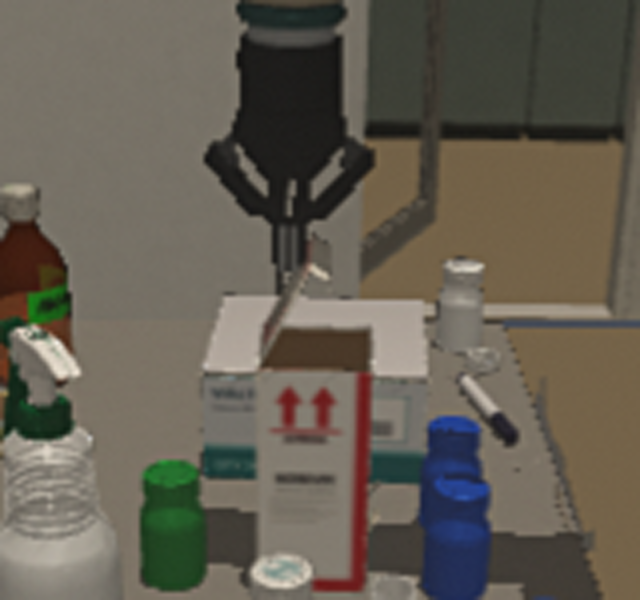

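The flap has swung to about 1 rad, with its edge at (325,270), and the carton is unmoved. Continuing the arc.

```bash
python3 -m creep '[{"dx":-0.01,"dy":0,"dz":-0.006,"rx":0,"ry":0,"rz":0,"grip":1},{"dx":-0.02,"dy":0,"dz":-0.012,"rx":0,"ry":0,"rz":0,"grip":1},{"dx":-0.03,"dy":0,"dz":-0.018,"rx":0,"ry":0,"rz":0,"grip":1},{"dx":-0.039,"dy":0,"dz":-0.026,"rx":0,"ry":0,"rz":0,"grip":1},{"dx":-0.047,"dy":0,"dz":-0.034,"rx":0,"ry":0,"rz":0,"grip":1}]'; python3 -c "
from h import *
print(shift('a3'))"
```

```text
clock: 12.62
eef_pos: [512.6, 42.6, 245.6]
tool_rot: [-3.141, -0.0, 1.512]
force: [-0.3, 0.5, 0.4]
width: -0.1
gripper_force: 0.2
[(0.17, 0.08, 0.94), (-0.04, -0.24, 0.97)]
```

```bash
python3 -m creep '[{"dx":-0.007,"dy":0,"dz":-0.009,"rx":0,"ry":0,"rz":0,"grip":1},{"dx":-0.014,"dy":0,"dz":-0.018,"rx":0,"ry":0,"rz":0,"grip":1},{"dx":-0.02,"dy":0,"dz":-0.027,"rx":0,"ry":0,"rz":0,"grip":1},{"dx":-0.025,"dy":0,"dz":-0.036,"rx":0,"ry":0,"rz":0,"grip":1},{"dx":-0.03,"dy":0,"dz":-0.045,"rx":0,"ry":0,"rz":0,"grip":1}]'; python3 -c "
from h import *
print(shift('a4'))"
```

```text
clock: 13.3
eef_pos: [500.8, 42.6, 227.6]
tool_rot: [-3.142, -0.0, 1.512]
force: [-0.1, -0.3, -0.0]
width: 0.4
gripper_force: 0.2
[(0.29, 0.38, 0.77), (-0.04, -0.26, 0.97)]
```

```bash
python3 -m creep '[{"dx":-0.007,"dy":0,"dz":-0.01,"rx":0,"ry":0,"rz":0,"grip":1},{"dx":-0.013,"dy":0,"dz":-0.02,"rx":0,"ry":0,"rz":0,"grip":1},{"dx":-0.018,"dy":0,"dz":-0.03,"rx":0,"ry":0,"rz":0,"grip":1},{"dx":-0.023,"dy":0,"dz":-0.04,"rx":0,"ry":0,"rz":0,"grip":1},{"dx":-0.027,"dy":0,"dz":-0.049,"rx":0,"ry":0,"rz":0,"grip":1}]'; python3 -c "
from h import *
print(shift('a5'))"
```

```text
clock: 13.98
eef_pos: [489.9, 42.6, 208.0]
tool_rot: [-3.141, 0.0, 1.512]
force: [0.5, -0.3, 0.5]
width: -0.3
gripper_force: 0.1
[(0.15, 2.66, 0.48), (-0.02, -0.26, 0.97)]
```

```bash
python3 -m creep '[{"dx":-0.002,"dy":0,"dz":-0.005,"rx":0,"ry":0,"rz":0,"grip":1},{"dx":-0.004,"dy":0,"dz":-0.01,"rx":0,"ry":0,"rz":0,"grip":1},{"dx":-0.005,"dy":0,"dz":-0.014,"rx":0,"ry":0,"rz":0,"grip":1},{"dx":-0.005,"dy":0,"dz":-0.018,"rx":0,"ry":0,"rz":0,"grip":1},{"dx":-0.005,"dy":0,"dz":-0.018,"rx":0,"ry":0,"rz":0,"grip":1}]'; python3 -c "
from h import *
print(shift('a6'))"
```

```text
clock: 14.65
eef_pos: [488.0, 42.6, 200.9]
tool_rot: [-3.141, 0.0, 1.512]
force: [0.4, 0.3, 0.1]
width: -0.1
gripper_force: 0.0
[(-11.47, -0.33, -1), (-0.04, -0.25, 0.98)]
```

```bash
python3 -m creep '[{"dx":0,"dy":0,"dz":-0.002,"rx":0,"ry":0,"rz":0,"grip":1},{"dx":0,"dy":0,"dz":-0.003,"rx":0,"ry":0,"rz":0,"grip":1},{"dx":0,"dy":0,"dz":-0.004,"rx":0,"ry":0,"rz":0,"grip":1},{"dx":0,"dy":0,"dz":-0.005,"rx":0,"ry":0,"rz":0,"grip":1},{"dx":0,"dy":0,"dz":-0.005,"rx":0,"ry":0,"rz":0,"grip":1}]'
```

```text
clock: 15.32
eef_pos: [488.2, 42.6, 199.5]
tool_rot: [3.141, -0.0, 1.512]
force: [-1.8, 0.2, 6.9]
width: 0.1
gripper_force: 3.3
```

```bash
python3 -m creep '[{"dx":0,"dy":0,"dz":-0.002,"rx":0,"ry":0,"rz":0,"grip":1},{"dx":0,"dy":0,"dz":-0.003,"rx":0,"ry":0,"rz":0,"grip":1},{"dx":0,"dy":0,"dz":-0.003,"rx":0,"ry":0,"rz":0,"grip":1},{"dx":0,"dy":0,"dz":-0.003,"rx":0,"ry":0,"rz":0,"grip":1},{"dx":0,"dy":0,"dz":-0.003,"rx":0,"ry":0,"rz":0,"grip":1}]'
python3 -m creep '[{"dx":0,"dy":0,"dz":0.01,"rx":0,"ry":0,"rz":0,"grip":1},{"dx":0,"dy":0,"dz":0.06,"rx":0,"ry":0,"rz":0,"grip":1},{"dx":0,"dy":0,"dz":0.2,"rx":0,"ry":0,"rz":0,"grip":1},{"dx":0,"dy":0,"dz":0.35,"rx":0,"ry":0,"rz":0,"grip":1},{"dx":0,"dy":0,"dz":0.4,"rx":0,"ry":0,"rz":0,"grip":1}]'
python3 -m creep '[{"dx":0,"dy":-0.15,"dz":0,"rx":0,"ry":0,"rz":0,"grip":1},{"dx":0,"dy":-0.3,"dz":0,"rx":0,"ry":0,"rz":0,"grip":1},{"dx":0,"dy":-0.45,"dz":0,"rx":0,"ry":0,"rz":0,"grip":1},{"dx":0,"dy":-0.6,"dz":0,"rx":0,"ry":0,"rz":0,"grip":1},{"dx":0,"dy":-0.75,"dz":0,"rx":0,"ry":0,"rz":0,"grip":1}]'
python3 -c "
from h import *
print(shift('a7')); t=get_image('top')[...,::-1]; cv2.imwrite('pics/top7.png',t)
im=cv2.imread('pics/a7.png')
cv2.imwrite('pics/c7.png',np.hstack([cv2.resize(im[125:245,180:270],(450,600),interpolation=2),cv2.resize(t[130:270,210:290],(343,600),interpolation=2)]))"
```

```text
clock: 15.95
eef_pos: [488.2, 42.6, 198.9]
tool_rot: [3.141, -0.001, 1.512]
force: [-2.3, 0.4, 11.8]
width: 0.0
gripper_force: 6.1
clock: 16.58
eef_pos: [489.6, 42.4, 361.2]
tool_rot: [3.136, -0.001, 1.512]
force: [-0.3, -0.1, -0.7]
width: -0.0
gripper_force: 0.0
clock: 17.2
eef_pos: [488.0, -258.9, 357.6]
tool_rot: [3.142, -0.0, 1.513]
force: [1.0, 0.8, 0.9]
width: 0.0
gripper_force: 0.0
[(-1.6, 21.17, -1), (-0.36, 0.13, 0.88)]
```

View pics/c7.png

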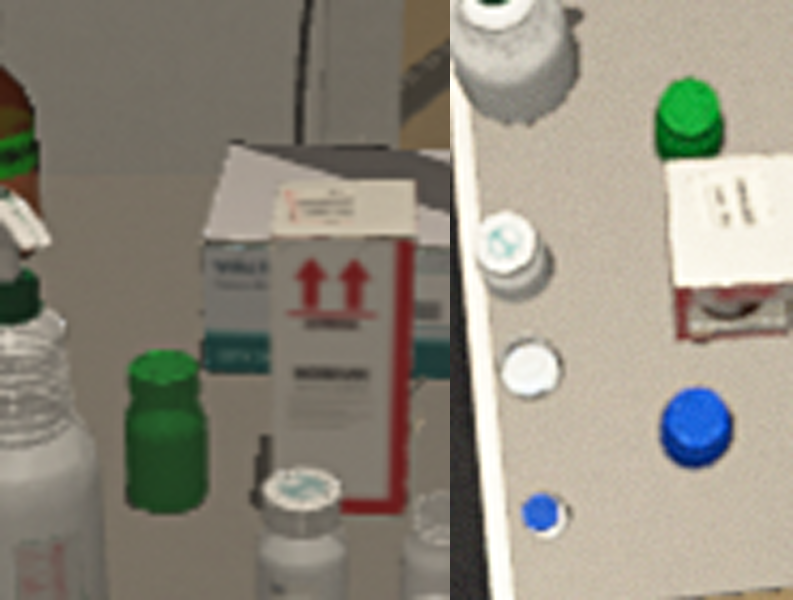

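The lid lies flat and level on the upright carton, and the case and bottles look untouched. I'll check the heights at the lid edge.

```bash
python3 -c "
from h import *
np.set_printoptions(precision=1,suppress=True)
print(tri((262.9,197),(180+414/5,125+235/5)), tri((261.2,167.6),(180+271/5,125+236/5)))
t0=cv2.imread('pics/top0.png');t7=cv2.imread('pics/top7.png')
for s in [(slice(165,250),slice(215,245)),(slice(195,222),slice(345,390))]:
    print(cv2.absdiff(t0[s],t7[s]).mean())
print(plane('side',(180+271/5,125+505/5),0),plane('side',(180+406/5,125+512/5),0))
"
```

```text
(array([467.8,  90. , 199.4]), np.float64(0.2515168032482574)) (array([554.8,  85.6, 196.6]), np.float64(2.96770970766899))
2.924313725490196
56.20219478737997
[554.2  79.5   0. ] [465.9  87.9   0. ]
```

```bash
python3 -c "
from cell import ctrl
print(ctrl.finish_job())"
```

```text
the job is handed in; nothing more can be done
None
```

The carton is back upright with its foot in place and the lid flap pressed shut (free edge measured at 199.4 mm against 200 mm); the small bottles look unmoved, the arm hid most of the vial box from a final check, and I handed the job in at about 17.3 s.

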